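# Fetch the rearmost board carrier from a crowded hook

### The arm

A 6-joint arm with a two-finger parallel gripper is mounted at the origin on the work surface. World frame = base frame: x ahead of the robot, y to its left, z up, the work surface at z = 0. Lengths are in mm, angles in rad, forces in N, time in s.
With the tool pointing down it reaches from about 275 to 750 mm from the base axis. Payload 10.2 kg.
Tool frame: the origin (TCP) lies midway between the tips of the shut fingers; the grasp point (between the pads) lies 19 mm behind it; z points along the fingers, y is the line along which they close (so a half turn about z gives the same grasp; the last joint's range is limited). The gripper opens to 85 mm and grips with 20 to 120 N. Pads are 22 mm wide; open, the fingers measure 114 mm over their backs; the gripper's body (76 mm by 85 mm) begins 54 mm behind the grasp point. The pads swing forward as they close: fully open they stand 13 mm farther back than shut.
Start: joints at [-1.464, 0.313, 1.498, -0, 1.331, -0.223], TCP at [170.011, -496.717, 231.294] pointing down, gripper open.
Joint ranges: [-2.94, 2.94], [-0.97, 2.17], [0.19, 2.56], [-1.23, 4.37], [0.02, 3.11], [-2.88, 2.88]. Speed limits (rad/s): [2.39, 2.39, 3.01, 3.14, 3.14, 3.14].

### API

Orientations are given as a unit quaternion [w, x, y, z].
In Python, from rig import ctrl gives the robot as it stands.
- The arm moves only by the tool send_rows, never from a script. Its argument "targets" is a list of rows, each an object with "offset": the shift along the world's x, y, z in cm, a list of three; "spin": the turn about the world's z in rad. A call has 1 to 8 rows; each row is the pose to reach, as a shift and turn from the pose commanded when the call began; what a row does not reach only later rows make up. A row lasts 1/12 s, in which the tool goes at most 41.7 mm and 7.16 degrees, less where a joint would pass 70% of its speed; a pose out of reach is approached as far as the arm can. A call with a gripper value outside its range is refused whole. "grip" is the opening, from 0 (shut) to 1 (fully open), set as the call begins (left out, the last holds). The fingers move at their own pace and stop on an object; "squeeze" is the grip in N (left out, the last holds). Time passes only in rows, so rows that repeat a pose let the fingers close. It gives the time, the measured TCP pose, the force, the opening and the grip force at its end, in the units of the state.
- ctrl.sense(): the state, without advancing time (a new reading comes with each control period).
- ctrl.capture(name): name is "side" or "top" or "wrist"; returns (picture, depth): 400x640x3 uint8, red, green, blue; 400x640 float32, mm along the optical axis (not along the pixel's ray), 0 where there is no reading.
- ctrl.calibration(name): a dict with "fx", "fy", "cx", "cy" (pixels), "view" (4x4, takes a point from world to camera coordinates); the wrist camera has in their place "mount" (4x4, takes a point from camera to tool coordinates, whose origin is the TCP and whose axes are the flange's). Camera axes: x right, y down, z forward; pixel columns grow to the right and rows downward; lengths in mm; the calibration is good to about 2 mm. A picture is of the moment at which its call begins: read the wrist's pose just before it. calibration takes no time and is no camera call.
- ctrl.finish_job(): hands the job in; it is judged then, once.
Trained networks look in the newest picture that a camera, given by its name, has taken for a name from the list of things; names that differ only in an ending like _2 or _b are one class to them, and where a whole thing is asked for, a point or a joint stands for the part that bears it (a point fixed in the world has none). Each returns a list of dicts, best first, with "conf" (0 to 1); they miss things now and then, are a little off and sometimes report something else, mostly with a low value. They report only what shows in the picture. A call takes as long as a camera call.
- ctrl.search_frame(camera, query): "box" ([left, top, right, bottom] in pixels, round what is visible of it).
- ctrl.place_of(camera, query): "uv" ([column, row] in pixels: a listed point, or the origin of a listed thing).
The state is a dict: "time_s": time; "joints": joint angles; "dq": joint speeds; "tau": joint torques, N m; "eef_pos": TCP position; "ee_rot": TCP orientation; "force": force on the tool from outside, world axes, zero at the start; "wrist_torque": the same for the moment, N m; "grip_width": opening from 0.0 (shut) to 1.0 (fully open); "grip_force": force on a finger pad.
Only numpy, scipy, OpenCV 4.12 (cv2) and the standard library are available. Lean on these libraries where they do the work, as an engineer would, in place of code of your own. Each camera call takes 0.05 s, during which the arm holds its last target. There are 200 camera calls.

### The job

The rearmost of the three board carriers on the crowded hook is wanted: hang the front two on the spare hook, then stand the rearmost one upright in the grooved metal cradle, lug up and fully down in its groove. The spare hook's prong has been knocked crooked, so feel your way onto it and do not press a carrier against the hooks or the cradle, or the gripper against the hooks, with more than 30 N; drop no carrier or put one down on the bench, and leave everything else on the bench where it is.

Things in the scene. Friction and masses are not known exactly. Their poses are not given: they have to be found in the camera images.
- front_lug (a point): Centre of the lug of the black carrier nearest the free end of the crowded hook, about 100 mm out along the prong. The lug (36 mm wide along y, 10 mm thick along x, 50 mm tall) tops the plate; grip it. This point is 25 mm under the very top, 115 mm above the plate's lower edge. Hanging, it lies 3.5 mm below the prong's axis. z up, x the plate's normal.
- middle_lug (a point): The same point of the middle carrier, alike in shape, about 66 mm out along the prong. Through each lug along x goes an eye, an upright slot 13 mm wide and 26 mm tall, from 19 mm below this point to 7 mm above it; its top end rests on the prong.
- rear_lug (a point): The same point of the carrier nearest the post, alike in shape, about 32 mm out along the prong. This is the one to fetch.
- crowded_root (a point): Crowded hook, straight: the point on its prong's axis at the front face of the post, 255 mm above the table. The steel prong, 7 mm thick, runs level 130 mm along this frame's -x, then turns up for a last 10 mm out and 10 mm up; its round end tops out 14 mm above the axis. To pass the end, on or off, lift a hung carrier 11 to 18 mm (14.5 is best). x points into the post, z up.
- spare_root (a point): The same point of the empty spare hook, alike in size, but its prong is knocked sideways: level, yet turned about the vertical at its root by up to 0.09 rad either way, so its end is up to 13 mm left or right of this frame's -x axis. The turn is not measured: feel it (a lug runs against the end if the eye misses) or see it. It stays as found under a gentle touch.
- groove (a point): Centre of the groove's floor in the cradle, 12 mm above the table. The groove, 16 mm wide (x; its mouth flares to 26), 86 mm long (y), walls up to 46 mm above the table, takes a carrier's lower edge. The floor is a sprung pad that gives 1 mm per newton, 5 mm at most. Resting fully down, a lug point is 113 to 115 mm above here, plate normal along this x, either way round. z up.
- crowded: The crowded hook's stand: fixed base plate 90 mm square, 8 mm thick, aluminium post 30 mm square and 270 mm tall at its centre, and the prong; origin under the centre, axes as at its root.
- spare: The spare hook's stand, alike; its prong belongs to it.
- cradle: The bare aluminium cradle, a block, 70 x 110 x 46 mm, fixed; origin under its centre, axes as the groove's.
- front: The front carrier: plate 10 mm thick (x), 76 mm wide (y), 90 mm tall, with the lug centred on its upper edge, 140 mm tall in all, about 110 to 180 g; origin at the centre of its lower edge.
- middle: The middle carrier; origin at the centre of its lower edge.
- rear: The rearmost carrier; origin at the centre of its lower edge.
- spool: Bystander: metal solder spool, 54 mm across, 40 mm tall, standing between the hooks; origin under its centre.
- flux: Bystander: small bottle, 40 mm across, 75 mm tall; origin under its centre.
- bin: Bystander: clear open bin 110 x 80 x 45 mm; origin under its centre.
- driver: Bystander: screwdriver lying flat, 160 mm long; origin under its middle.
- reel: Bystander: flat reel, 90 mm across, 12 mm thick; origin under its centre.
- tincup: Bystander: steel bowl, 56 mm across, 35 mm tall; origin under its centre.
- brush: Bystander: brush lying flat, 150 mm long; origin under its middle.

How it is judged:
By the outcome, as a careful person would: the job done as asked, in the order asked, and still so for the second after the job is handed in, with the robot touching nothing.
It also fails if it takes over 72 s, if anything falls off the work surface, if the arm or the gripper's body presses on something with over 40 N, if the wrist force passes 120 N, or if a joint passes its speed limit or range.

## Working session

There is one attempt and no reset: what is moved stays moved. The work goes in short steps, Python scripts to look and compute and a tool call to move; the robot and the scene stay as the last step left them, time stands still between calls to the robot, and variables do not carry over. Pictures are saved under pics/ and viewed, at most 10 in all, crops included, and the job is handed in when it is done.

Besides the shell and the picture viewer there is one more tool, called after "Emit:" by a JSON object that holds its "method" and its "body". send_rows: Moves the arm, as the interface text tells. Its arguments: {"type":"object","properties":{"targets":{"type":"array"},"grip":{"type":"number"},"squeeze":{"type":"number"}},"required":["targets"]}

```bash
mkdir -p pics
cat > h.py <<'E'
import numpy as np, cv2
from rig import ctrl
from scipy.spatial.transform import Rotation as R
def cam2world(name, st=None):
    c=ctrl.calibration(name)
    if name=='wrist':
        st=st or ctrl.sense(); q=st['ee_rot']; T=np.eye(4)
        T[:3,:3]=R.from_quat([q[1],q[2],q[3],q[0]]).as_matrix(); T[:3,3]=st['eef_pos']
        return c,T@np.array(c['mount'])
    return c,np.linalg.inv(np.array(c['view']))
def ray(name,uv,st=None):
    c,M=cam2world(name,st)
    d=np.array([(uv[0]-c['cx'])/c['fx'],(uv[1]-c['cy'])/c['fy'],1.])
    return M[:3,3],M[:3,:3]@d
def at_z(name,uv,z,st=None):
    o,d=ray(name,uv,st); return o+d*(z-o[2])/d[2]
def tri(a,b):
    (o1,d1),(o2,d2)=a,b
    A=np.stack([d1,-d2],1); s=np.linalg.lstsq(A,o2-o1,rcond=None)[0]
    p,q=o1+s[0]*d1,o2+s[1]*d2
    return (p+q)/2,np.linalg.norm(p-q)
def cloud(name,depth,st=None):
    c,M=cam2world(name,st); v,u=np.mgrid[:400,:640]
    P=np.stack([(u-c['cx'])/c['fx']*depth,(v-c['cy'])/c['fy']*depth,depth],-1)
    return P@M[:3,:3].T+M[:3,3]
def snap(name,fn=None):
    st=ctrl.sense(); im,d=ctrl.capture(name)
    if fn: cv2.imwrite('pics/'+fn,im[...,::-1])
    return im,d,st
E
python3 - <<'E'
from h import *
np.set_printoptions(precision=1,suppress=True)
for n in('side','top'):
    im,d,st=snap(n,n+'0.png'); np.save(n+'0.npy',d)
    c,M=cam2world(n); print(n,c['fx'],M)
    for q in['front_lug','middle_lug','rear_lug','crowded_root','spare_root','groove','crowded','spare','cradle','spool']:
        r=ctrl.place_of(n,q)[:1]; 
        for x in r: print(q,np.round(x['uv'],1),round(x['conf'],2))
E
```

```text
side 445.9290816859643 [[ -0.8  -0.3   0.5  10.2]
 [ -0.6   0.4  -0.7 772.4]
 [  0.   -0.9  -0.5 756. ]
 [  0.    0.    0.    1. ]]
front_lug [362.9 147. ] 0.72
middle_lug [347.9 145.6] 0.7
rear_lug [355.7 185.5] 0.59
crowded_root [323.9 210.7] 0.68
spare_root [243.6 182.3] 0.61
groove [345.7 277.3] 0.62
crowded [325.  210.6] 0.55
spare [250.  265.5] 0.56
cradle [352.1 283.9] 0.82
spool [312.6 251.9] 0.75
top 386.9694818738603 [[  -0.    -1.     0.2  419.7]
 [  -1.     0.    -0.    30.5]
 [   0.    -0.2   -1.  1078. ]
 [   0.     0.     0.     1. ]]
front_lug [395.8 182.7] 0.55
middle_lug [393.6 167.3] 0.74
rear_lug [388.8 153. ] 0.7
crowded_root [389.  135.4] 0.7
spare_root [249.3 135.6] 0.94
groove [296.2 246.2] 0.79
crowded [367.1 157.8] 0.67
spare [261.6 160.9] 0.64
cradle [294.1 246.7] 0.8
spool [313.1 192.9] 0.75
```

View pics/side0.png

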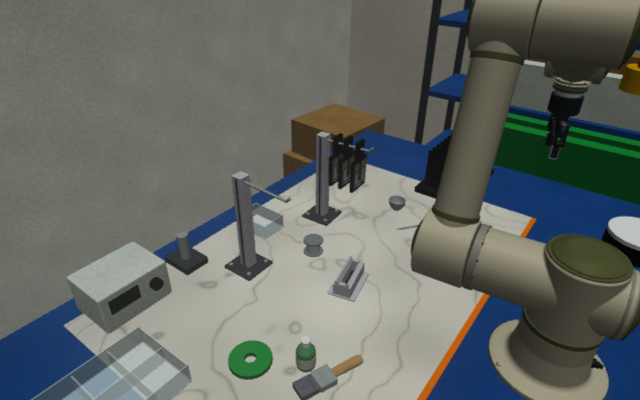

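View pics/top0.png

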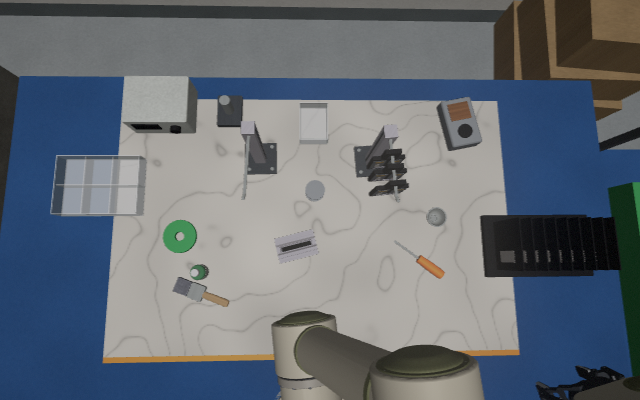

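Run:
```python
from h import *
np.set_printoptions(precision=1,suppress=True)
for n,uv,z in[('front_lug',(395.8,182.7),251),('middle',(393.6,167.3),251),('rear',(388.8,153),251),('croot',(389,135.4),255),('sroot',(249.3,135.6),255),('groove',(296.2,246.2),12),('cradle',(294.1,246.7),0),('spool',(313.1,192.9),0)]:
    print(n,at_z('top',uv,z))
print(at_z('side',(243.6,182.3),255),at_z('side',(345.7,277.3),12),at_z('side',(312.6,251.9),0))
print(ctrl.sense())
```

```text
front_lug [ 579.2 -172.8  251. ]
middle [ 613.9 -169.4  251. ]
rear [ 646.4 -159.9  251. ]
croot [ 685.7 -161.   255. ]
sroot [684.2 148.2 255. ]
groove [449.4  49.6  12. ]
cradle [448.5  55.6   0. ]
spool [598.7   2.2   0. ]
[687.7 153.8 255. ] [464.5  45.8  12. ] [602.5   2.7   0. ]
{'time_s': 1.1, 'joints': array([-1.5,  0.3,  1.5,  0. ,  1.3, -0.2]), 'dq': array([ 0., -0., -0., -0.,  0.,  0.]), 'tau': array([  0. , -41.2, -26. ,  -0. ,   0. ,   0. ]), 'eef_pos': array([ 170. , -496.7,  231.3]), 'ee_rot': array([0. , 1. , 0.2, 0. ]), 'force': array([ 1. , -0.1,  0.4]), 'wrist_torque': array([ 0., -0.,  0.]), 'grip_force': 0.0, 'grip_width': 1.0028455048017968}
```

Run:
```python
from h import *
np.set_printoptions(precision=1,suppress=True)
P=cloud('top',np.load('top0.npy'))
def box(x0,x1,y0,y1,z0,z1):
    m=(P[...,0]>x0)&(P[...,0]<x1)&(P[...,1]>y0)&(P[...,1]<y1)&(P[...,2]>z0)&(P[...,2]<z1); return P[m]
for n,y in(('spare',150),('crowded',-160)):
    b=box(640,760,y-60,y+60,262,285); print(n,'post',len(b),b.mean(0),b.min(0),b.max(0)); 
    print(cv2.minAreaRect(b[:,:2].astype(np.float32)))
    b=box(530,685,y-60,y+60,240,275); print('prong',len(b)); 
    if n=='spare': print(b[np.argsort(b[:,0])]); 
    else:
        for lo in range(530,690,6):
            k=b[(b[:,0]>=lo)&(b[:,0]<lo+6)]
            if len(k): print(lo,len(k),k.mean(0),k[:,1].min(),k[:,1].max())
b=box(390,510,-10,110,35,60); print('cradle',len(b),b.mean(0),cv2.minAreaRect(b[:,:2].astype(np.float32)))
q=ctrl.sense()['ee_rot']; print(R.from_quat([q[1],q[2],q[3],q[0]]).as_matrix()); print(np.array(ctrl.calibration('wrist')['mount']),ctrl.calibration('wrist')['fx'])
```

```text
spare post 198 [697.9 150.6 268.7] [682.9 136.1 262.2] [713.4 167.5 273.7]
((698.2695922851562, 151.8450469970703), (30.40846824645996, 31.245243072509766), 1.1581510305404663)
prong 257
[[541.4 156.6 269. ]
 [541.7 159.  267. ]
 [543.8 156.9 267.4]
 [543.8 159.  267.1]
 [543.9 154.9 266.8]
 [543.9 161.2 266.5]
 [545.7 156.8 268.6]
 [545.9 159.1 267.4]
 [546.3 155.3 264.8]
 [548.5 157.4 264.8]
 [548.5 155.4 264.4]
 [548.7 159.8 263.3]
 [550.8 157.6 263.9]
 [551.2 160.2 260.9]
 [551.5 156.2 259.2]
 [552.  154.5 256.3]
 [553.3 160.2 261.3]
 [553.5 158.2 260.3]
 [553.8 156.4 258.5]
 [554.3 154.7 255.5]
 [556.1 158.7 257.6]
 [556.2 160.9 257. ]
 [556.2 156.7 256.8]
 [556.3 154.7 256.2]
 [558.2 158.7 258.1]
 [558.4 156.8 256.6]
 [558.5 154.7 256.2]
 [560.4 156.7 257.5]
 [560.6 158.9 256.6]
 [560.6 154.7 256.3]
 [562.2 156.4 259.7]
 [562.8 159.  256.4]
 [562.9 154.9 255.8]
 [564.3 158.5 260. ]
 [564.9 156.8 257. ]
 [565.1 154.9 255.5]
 [566.7 156.6 258.8]
 [567.1 159.1 256.5]
 [567.4 155.1 254.9]
 [569.  154.6 258.1]
 [569.1 159.  257.6]
 [569.2 156.9 256.9]
 [570.8 154.3 260.4]
 [570.9 15
[... 6103 characters left out ...]
3 -163.62039381891213
656 9 [ 659.2 -163.7  256. ] -167.08621440968008 -159.99173534460732
662 8 [ 664.6 -162.9  256.6] -166.6010650240758 -160.13817454532077
668 11 [ 671.1 -161.9  257.7] -164.17648749121855 -159.09091218056113
674 70 [ 677.8 -159.7  259. ] -175.4030651589518 -146.70733919948407
680 34 [ 682.9 -158.9  266.9] -175.78077448868393 -146.64579680446852
cradle 433 [450.2  51.   42. ] ((450.7823486328125, 51.085052490234375), (43.89044189453125, 105.80142211914062), 13.842429161071777)
[[ 0.9  0.3  0. ]
 [ 0.3 -0.9 -0. ]
 [ 0.   0.  -1. ]]
[[   0.    -0.9   -0.3   80.4]
 [   1.     0.    -0.    -0.7]
 [   0.    -0.3    0.9 -141.5]
 [   0.     0.     0.     1. ]] 286.05157239017706
```

Run:
```python
from h import *
q=ctrl.sense()['ee_rot']; print('yaw',2*np.arctan2(q[2],q[1]),q)
d=np.load('top0.npy');P=cloud('top',d)
for n,s,sg in(('spare',(555,680),157),('crowded',(555,680),-168)):
    m=(P[...,0]>545)&(P[...,0]<672)&(abs(P[...,1]-sg)<12)&(P[...,2]>253)&(P[...,2]<260.5)
    b=P[m]; k=np.polyfit(b[:,0],b[:,1],1); r=b[:,1]-np.polyval(k,b[:,0]); b=b[abs(r)<4]; k=np.polyfit(b[:,0],b[:,1],1)
    print(n,k[0],np.polyval(k,[545,600,680]),b[:,2].max())
```

```text
yaw 0.32978321583407155 [1.16508002e-05 9.86436153e-01 1.64145410e-01 2.01212529e-05]
spare -0.048164833843894944 [157.79401517 155.14494931 151.29176261] 260.400328163356
crowded 0.06268876034838317 [-170.51651211 -167.06863029 -162.05352946] 260.18324182990955
```

Emit:
{"method": "send_rows", "body": {"targets": [{"offset":[0,0,4]},{"offset":[2,2,8]},{"offset":[5,4,10]},{"offset":[8,6.5,10]},{"offset":[11,9,10]},{"offset":[14,11.5,10]},{"offset":[17,14,10]},{"offset":[20,16.5,10]}], "grip": 1}}

```text
invalid input
```

Emit:
{"method": "send_rows", "body": {"targets": [{"offset":[0,0,4],"spin":0},{"offset":[2,2,8],"spin":0},{"offset":[5,4,10],"spin":0},{"offset":[8,6.5,10],"spin":-0.05},{"offset":[11,9,10],"spin":-0.1},{"offset":[14,11.5,10],"spin":-0.15},{"offset":[17,14,10],"spin":-0.2},{"offset":[20,16.5,10],"spin":-0.26}]}}

```text
time_s: 1.77
eef_pos: [371.2, -330.1, 331.5]
ee_rot: [0.0, 0.999, 0.034, 0.0]
force: [-0.2, -1.3, -0.2]
grip_width: 1.001
grip_force: 0.0
```

Emit:
{"method": "send_rows", "body": {"targets": [{"offset":[3.2,2.5,0],"spin":-0.003},{"offset":[6.4,5,0],"spin":-0.003},{"offset":[9.6,7.5,0],"spin":-0.003},{"offset":[12.8,10,0],"spin":-0.003},{"offset":[16,12.5,0],"spin":-0.003},{"offset":[19,15,0],"spin":-0.003},{"offset":[20.4,16.1,0],"spin":-0.003},{"offset":[20.4,16.1,0],"spin":-0.003}]}}

```text
time_s: 2.43
eef_pos: [576.1, -167.9, 330.4]
ee_rot: [-0.001, 0.999, 0.036, -0.0]
force: [-1.3, 0.3, 0.7]
grip_width: 1.0
grip_force: 0.0
```

Run:
```python
from h import *
np.set_printoptions(precision=1,suppress=True)
im,d,st=snap('wrist','w1.png'); print(st['eef_pos'],st['ee_rot'],st['force'])
P=cloud('wrist',d,st); np.save('w1.npy',P)
for q in['front_lug','middle_lug','rear_lug','crowded_root']:
    for x in ctrl.place_of('wrist',q)[:2]: print(q,np.round(x['uv']),round(x['conf'],2),at_z('wrist',x['uv'],251.5,st))
m=(P[...,2]>266)&(P[...,2]<290)&(P[...,0]>540)&(P[...,0]<665)&(abs(P[...,1]+165)<40)
b=P[m]
h,e=np.histogram(b[:,0],bins=np.arange(540,670,4))
for i in range(len(h)):
    k=b[(b[:,0]>=e[i])&(b[:,0]<e[i+1])]
    if len(k): print(e[i],h[i],k[:,2].mean(),k[:,1].min(),k[:,1].max())
```

```text
[ 576.1 -167.9  330.4] [-0.  1.  0. -0.] [-1.3  0.3  0.7]
front_lug [319. 205.] 0.62 [ 577.9 -168.5  251.5]
middle_lug [320. 158.] 0.61 [ 616.7 -166.5  251.5]
rear_lug [319. 115.] 0.72 [ 648.6 -163.8  251.5]
crowded_root [324.  70.] 0.85 [ 679.4 -164.6  251.5]
540 15 266.9401538429781 -174.6554290610035 -169.82907235279913
568 18 275.5310490311858 -169.0780904156969 -153.3976394145856
572 199 275.4510764718968 -189.0686411144312 -153.23847769780164
576 250 275.5433565566746 -188.84302365365423 -152.9791857654305
580 352 272.78479276863584 -188.45470462805602 -152.59847497259977
584 6 272.41660222219684 -188.00525227447676 -185.34738935591747
604 4 275.27086728663653 -158.60839727966595 -153.02478457251607
608 237 275.3941317216172 -185.3605459634414 -149.95784748723665
612 292 275.4066910534375 -185.52497167955977 -149.79235935953633
616 318 273.6309631723071 -185.38151108958152 -149.47787596445815
636 5 275.28840269967657 -149.93620337334116 -147.2647851772138
640 273 275.38017932921963 -182.6165952387879 -147.07630509063608
644 337 275.4142095679741 -182.38427945369003 -146.92845894064752
648 247 274.1776979185644 -182.0923160797975 -146.7585293668655
```

View pics/w1.png

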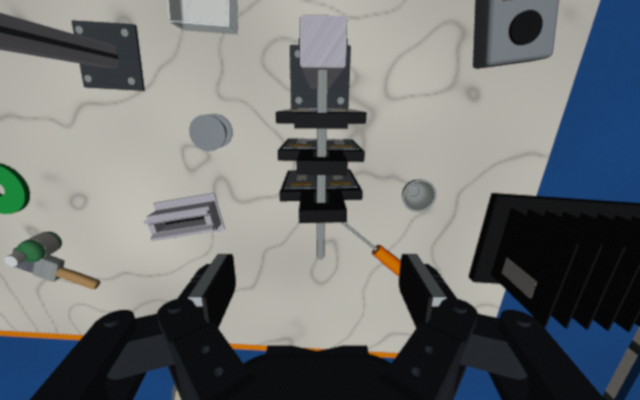

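Emit:
{"method": "send_rows", "body": {"targets": [{"offset":[0.15,-0.2,-3.5],"spin":-0.005},{"offset":[0.15,-0.2,-7],"spin":-0.005},{"offset":[0.15,-0.2,-9.6],"spin":-0.005},{"offset":[0.15,-0.2,-9.6],"spin":-0.005},{"offset":[0.15,-0.2,-9.6],"spin":-0.005}]}}

```text
time_s: 3.1
eef_pos: [575.0, -173.4, 235.7]
ee_rot: [-0.0, 1.0, 0.03, -0.0]
force: [0.1, 0.2, 0.6]
grip_width: 1.0
grip_force: 0.0
```

Emit:
{"method": "send_rows", "body": {"targets": [{"offset":[0,0,0],"spin":0},{"offset":[0,0,0],"spin":0},{"offset":[0,0,0],"spin":0},{"offset":[0,0,0],"spin":0},{"offset":[0,0,0],"spin":0},{"offset":[0,0,0],"spin":0},{"offset":[0,0,0],"spin":0},{"offset":[0,0,0],"spin":0}], "grip": 0.3, "squeeze": 20}}

```text
time_s: 3.77
eef_pos: [575.8, -172.9, 236.4]
ee_rot: [0.0, 1.0, 0.031, 0.001]
force: [-1.6, 0.9, 6.2]
grip_width: 0.415
grip_force: 22.2
```

Emit:
{"method": "send_rows", "body": {"targets": [{"offset":[0,0,0],"spin":0},{"offset":[0,0,0],"spin":0},{"offset":[0,0,0.5],"spin":0},{"offset":[0,0,1],"spin":0},{"offset":[0,0,1.45],"spin":0},{"offset":[0,0,1.45],"spin":0}], "grip": 0.3, "squeeze": 50}}

```text
time_s: 4.27
eef_pos: [575.8, -172.8, 250.8]
ee_rot: [0.0, 1.0, 0.031, 0.001]
force: [-0.1, -0.3, -0.0]
grip_width: 0.414
grip_force: 49.9
```

```bash
cat > lug.py <<'E'
from h import *
np.set_printoptions(precision=1,suppress=True)
def tool(st):
    q=st['ee_rot']; M=R.from_quat([q[1],q[2],q[3],q[0]]).as_matrix(); return M,np.array(st['eef_pos'])
def intool(P,st): M,p=tool(st); return (P-p)@M
def look(fn=None):
    im,d,st=snap('wrist',fn); P=cloud('wrist',d,st); T=intool(P,st); return im,P,T,st
def lugtop(T):  # held lug top: tool z about -42
    m=(T[...,2]<-36)&(T[...,2]>-48)&(abs(T[...,0])<14)&(abs(T[...,1])<24); b=T[m]
    print('held lug: n',len(b),'x',np.percentile(b[:,0],[2,50,98]),'y',np.percentile(b[:,1],[1,99]),'z',np.median(b[:,2]))
    return b
E
python3 - <<'E'
from lug import *
im,P,T,st=look('w2.png'); print(st['eef_pos'],st['force'],st['grip_width'])
lugtop(T)
E
```

```text
[ 575.8 -172.8  250.8] [-0.1 -0.3 -0. ] 0.4139780569612133
held lug: n 2895 x [-9.1  3.7 11.6] y [-23.3  23.2] z -38.66587961316257
```

View pics/w2.png

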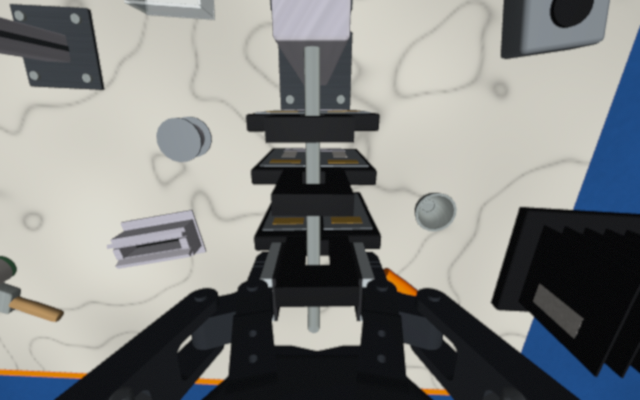

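Run:
```python
from lug import *
im,P,T,st=look()
for r in(270,285,298):
    print(r); print(np.c_[np.arange(262,380,4),T[r,262:380:4],im[r,262:380:4].mean(-1)])
for r in(80,100,140,325):
    print(r,[ (c,*np.round(T[r,c],1),int(im[r,c].mean())) for c in range(300,334,3)])
print(cv2.cvtColor(im,cv2.COLOR_RGB2GRAY)[[100,140,190,230,320],296:336:2])
```

```text
270
[[262.    6.3 -26.4 -24.7  47.3]
 [266.   10.4 -23.2 -31.2  75.3]
 [270.   10.1 -21.5 -30.7  76. ]
 [274.    9.9 -19.8 -30.3  38.7]
 [278.    7.1 -18.7 -25.9  13. ]
 [282.    6.7 -16.9 -25.3  10.3]
 [286.    6.8 -15.  -25.5  11. ]
 [290.    7.  -13.1 -25.8   8. ]
 [294.    6.2 -11.4 -24.6  10. ]
 [298.    6.6  -9.4 -25.2   7.3]
 [302.    7.   -7.5 -25.8   9.7]
 [306.    6.7  -5.7 -25.2  10. ]
 [310.    6.6  -3.8 -25.1   9. ]
 [314.    7.2  -2.  -26.2   9.3]
 [318.    7.2  -0.1 -26.1  11. ]
 [322.    7.1   1.8 -25.9   8. ]
 [326.    7.1   3.6 -26.    9. ]
 [330.    7.3   5.4 -26.2  10. ]
 [334.    7.4   7.3 -26.4   9.3]
 [338.    6.6   9.2 -25.1  11.3]
 [342.    7.1  11.  -26.    9.3]
 [346.    7.3  12.9 -26.2   8.7]
 [350.    7.1  14.7 -26.   12. ]
 [354.    7.2  16.6 -26.1  10.7]
 [358.    9.5  17.8 -29.7  15.3]
 [362.   10.1  19.5 -30.6  73.7]
 [366.   10.3  21.2 -30.9  75.3]
 [370.    9.7  23.2 -30.   72.7]
 [374.    5.8  26.4 -23.8  18.3]
 [378.    5.9  28.2 -24.1  17.3]]
285
[[ 262.    80.3   -0.6 -141.5   18.7]
 [ 266.    10.9  -21.2  -42.9   29. ]
 [ 270.     7.8  -20.4  -
[... 4980 characters left out ...]
324, np.float64(-273.7), np.float64(11.4), np.float64(249.3), 205), (327, np.float64(-273.7), np.float64(16.4), np.float64(249.3), 206), (330, np.float64(-274.5), np.float64(21.5), np.float64(250.2), 206), (333, np.float64(-274.0), np.float64(26.6), np.float64(249.6), 206)]
[[ 65  65  66  65  77 140 154 154 152 150 151 142  92  65  65  66  65  65
   65  65]
 [ 41  41  42  43  42  41  42  42  41  40  41  41  41  41  40  42  41  41
   41  41]
 [  9   9   9   8   9   9  11  10  10   9   8  11  11  11  11   9  10   9
   10   9]
 [ 43  44  44  48  51  70 144 155 154 150 152 142  77  15  43  51  51  51
   50  40]
 [204 204 205 204 204 197 138 143 154 150 145 127 175 206 206 206 207 208
  207 208]]
```

Emit:
{"method": "send_rows", "body": {"targets": [{"offset":[0,0.24,0],"spin":0},{"offset":[0,0.24,0],"spin":0},{"offset":[-1,0.18,0],"spin":0},{"offset":[-2,0.12,0],"spin":0},{"offset":[-3.2,0.04,0],"spin":0},{"offset":[-4.5,-0.04,0],"spin":0},{"offset":[-6,-0.13,0],"spin":0},{"offset":[-7,-0.2,0],"spin":0}]}}

```text
time_s: 5.03
eef_pos: [504.5, -174.6, 249.7]
ee_rot: [-0.0, 1.0, 0.031, -0.0]
force: [-0.1, 0.1, -0.8]
grip_width: 0.414
grip_force: 49.9
```

Emit:
{"method": "send_rows", "body": {"targets": [{"offset":[-0.5,2.5,0.2],"spin":0},{"offset":[-0.5,6,0.2],"spin":-0.02},{"offset":[-0.5,10,0.2],"spin":-0.04},{"offset":[-0.5,14,0.2],"spin":-0.06},{"offset":[-0.5,18,0.2],"spin":-0.08},{"offset":[-0.5,22,0.2],"spin":-0.1},{"offset":[-0.5,26,0.2],"spin":-0.11},{"offset":[-0.5,29,0.2],"spin":-0.11}]}}

```text
time_s: 5.7
eef_pos: [499.9, 118.2, 251.9]
ee_rot: [-0.0, 1.0, -0.024, 0.0]
force: [0.3, -0.6, -1.9]
grip_width: 0.411
grip_force: 50.3
```

Emit:
{"method": "send_rows", "body": {"targets": [{"offset":[0,2.5,0],"spin":0},{"offset":[0,3.7,0],"spin":0},{"offset":[0,3.9,0],"spin":0},{"offset":[0,3.9,0],"spin":0},{"offset":[0,3.9,0],"spin":0},{"offset":[0,3.9,0],"spin":0}]}}

```text
time_s: 6.2
eef_pos: [500.7, 153.0, 251.8]
ee_rot: [0.0, 1.0, -0.025, -0.0]
force: [0.6, -0.6, -0.4]
grip_width: 0.414
grip_force: 50.3
```

```bash
cat >> lug.py <<'E'
def prong(T,st,zlo=-14,zhi=8):
    # prong points near held-lug line, ahead of lug (tool x>12)
    m=(T[...,0]>15)&(T[...,0]<220)&(abs(T[...,1])<25)&(T[...,2]>zlo)&(T[...,2]<zhi)
    b=T[m]; mid=np.median(b[:,1]); b=b[abs(b[:,1]-mid)<12]
    out=[]
    for lo in range(15,215,8):
        k=b[(b[:,0]>=lo)&(b[:,0]<lo+8)]
        if len(k)>4: out.append([lo+4,(np.percentile(k[:,1],2)+np.percentile(k[:,1],98))/2,np.ptp(k[:,1]),k[:,2].min(),len(k)])
    return np.array(out)
def held(im,T,st):
    for r in(292,298):
        g=im[r].mean(-1); print('lug row',r,T[r,[278,318,354]].round(1).tolist())
E
python3 - <<'E'
from lug import *
im,P,T,st=look('w3.png'); print(st['eef_pos'],2*np.arctan2(st['ee_rot'][2],st['ee_rot'][1]),st['force'])
held(im,T,st); print(prong(T,st))
E
```

```text
[500.7 153.  251.8] -0.0498489721360435 [ 0.6 -0.6 -0.4]
lug row 292 [[4.7, -17.0, -39.1], [4.4, -0.1, -38.7], [4.1, 15.3, -38.2]]
lug row 298 [[1.4, -17.2, -38.7], [1.6, -0.1, -39.0], [1.0, 15.4, -38.3]]
[[ 43.   -7.    6.6 -14.   33. ]
 [ 51.   -7.1   6.7 -13.9 274. ]
 [ 59.   -7.    6.4  -7.9 238. ]
 [ 67.   -7.1   6.8  -7.1 263. ]
 [ 75.   -7.    6.7  -7.5 270. ]
 [ 83.   -6.9   6.9  -7.4 285. ]
 [ 91.   -7.    6.9  -7.  311. ]
 [ 99.   -6.9   6.8  -7.2 326. ]
 [107.   -7.    7.   -7.1 355. ]
 [115.   -6.8   6.8  -7.4 367. ]
 [123.   -6.9   6.3  -6.5  72. ]]
```

View pics/w3.png

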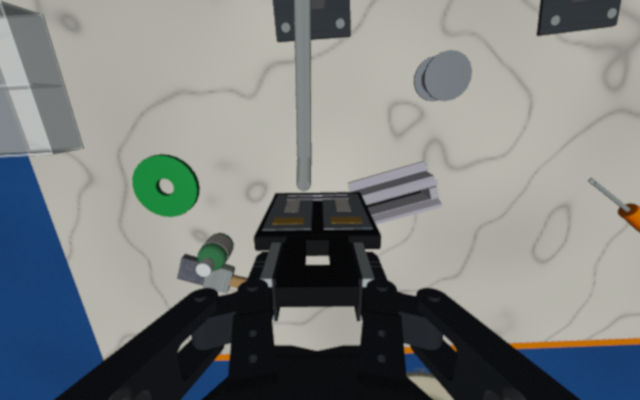

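Emit:
{"method": "send_rows", "body": {"targets": [{"offset":[0,0.5,0],"spin":0},{"offset":[0,0.67,0],"spin":0},{"offset":[1,0.62,0],"spin":0},{"offset":[2,0.57,0],"spin":0},{"offset":[3,0.52,0],"spin":0},{"offset":[4,0.47,0],"spin":0},{"offset":[5,0.42,0],"spin":0},{"offset":[6,0.37,0],"spin":0}]}}

```text
time_s: 6.92
eef_pos: [561.0, 158.0, 251.7]
ee_rot: [-0.0, 1.0, -0.024, -0.0]
force: [-0.2, -0.3, -1.9]
grip_width: 0.417
grip_force: 50.4
```

Run:
```python
from lug import *
im,P,T,st=look(); print(st['eef_pos'],2*np.arctan2(st['ee_rot'][2],st['ee_rot'][1]),st['force'])
held(im,T,st); print(prong(T,st))
```

```text
[561.  158.  251.7] -0.04829833988051851 [-0.2 -0.3 -1.9]
lug row 292 [[4.1, -17.1, -38.3], [4.1, -0.1, -38.4], [4.5, 15.2, -38.8]]
lug row 298 [[0.9, -17.3, -38.2], [1.9, -0.1, -39.4], [1.6, 15.3, -39.0]]
[[ 19.    1.1   6.4  -7.2 183. ]
 [ 27.    1.1   6.3  -7.3 190. ]
 [ 35.    0.8   6.6  -7.2 204. ]
 [ 43.    0.7   7.   -6.9 220. ]
 [ 51.    1.    7.   -7.1 241. ]
 [ 59.    0.9   6.9  -7.5 250. ]
 [ 67.    0.9   6.7  -7.3 264. ]
 [ 75.    0.9   7.   -7.4 271. ]
 [ 83.    1.1   7.   -7.4 301. ]
 [ 91.    1.    6.8  -7.6 313. ]
 [ 99.    1.    6.6  -7.5 324. ]
 [107.    1.2   7.   -7.2 357. ]
 [115.    1.2   6.8  -7.1 376. ]
 [123.   -2.2  14.4  -6.2  82. ]]
```

Emit:
{"method": "send_rows", "body": {"targets": [{"offset":[1.5,-0.2,0],"spin":0},{"offset":[3,-0.28,0],"spin":0},{"offset":[4.5,-0.35,0],"spin":0},{"offset":[6,-0.42,0],"spin":0},{"offset":[7.5,-0.5,0],"spin":0},{"offset":[7.5,-0.5,-0.4],"spin":0},{"offset":[7.5,-0.5,-0.8],"spin":0},{"offset":[7.5,-0.5,-1.1],"spin":0}]}}

```text
time_s: 7.63
eef_pos: [634.8, 153.1, 240.0]
ee_rot: [0.0, 1.0, -0.024, -0.001]
force: [0.0, -0.8, -1.4]
grip_width: 0.419
grip_force: 50.3
```

Emit:
{"method": "send_rows", "body": {"targets": [{"offset":[0,0,-0.1],"spin":0},{"offset":[0,0,-0.2],"spin":0},{"offset":[0,0,-0.25],"spin":0},{"offset":[0,0,-0.25],"spin":0}]}}

```text
time_s: 7.97
eef_pos: [635.3, 153.1, 238.5]
ee_rot: [-0.0, 1.0, -0.024, 0.0]
force: [-0.4, 0.1, -1.7]
grip_width: 0.411
grip_force: 50.3
```

Run:
```python
from lug import *
im,P,T,st=look(); print(st['eef_pos'],2*np.arctan2(st['ee_rot'][2],st['ee_rot'][1]),st['force'])
held(im,T,st); print(prong(T,st,-32,-12))
```

```text
[635.3 153.1 238.5] -0.04808322139449085 [-0.4  0.1 -1.7]
lug row 292 [[4.6, -17.0, -39.0], [4.1, -0.1, -38.3], [4.3, 15.2, -38.6]]
lug row 298 [[1.8, -17.1, -39.3], [1.3, -0.1, -38.7], [1.6, 15.3, -39.1]]
[[  19.    -0.3    6.3  -19.9  210. ]
 [  27.    -0.     6.7  -20.   235. ]
 [  35.    -0.     6.6  -20.6  243. ]
 [  43.    -0.     6.4  -20.2  255. ]
 [  51.    -0.5   23.9  -32.   625. ]
 [  59.    -0.6   23.9  -32.  1229. ]
 [  67.    -0.5   24.   -32.  1312. ]
 [  75.    -0.5   24.   -32.  1409. ]
 [  83.    -0.1   23.9  -32.   285. ]]
```

Emit:
{"method": "send_rows", "body": {"targets": [{"offset":[0,0,-0.08],"spin":0},{"offset":[0,0,-0.13],"spin":0},{"offset":[0,0,-0.13],"spin":0}]}}

```text
time_s: 8.27
eef_pos: [635.5, 153.0, 236.9]
ee_rot: [-0.0, 1.0, -0.024, -0.0]
force: [0.4, -0.9, -1.3]
grip_width: 0.419
grip_force: 50.3
```

Emit:
{"method": "send_rows", "body": {"targets": [{"offset":[0,0,-0.05],"spin":0},{"offset":[0,0,-0.08],"spin":0},{"offset":[0,0,-0.08],"spin":0}]}}

```text
time_s: 8.52
eef_pos: [635.6, 153.0, 236.6]
ee_rot: [-0.0, 1.0, -0.024, 0.0]
force: [0.5, -0.7, 1.3]
grip_width: 0.41
grip_force: 50.5
```

Emit:
{"method": "send_rows", "body": {"targets": [{"offset":[0,0,0],"spin":0},{"offset":[0,0,0],"spin":0},{"offset":[0,0,0],"spin":0},{"offset":[0,0,0],"spin":0},{"offset":[0,0,0],"spin":0},{"offset":[0,0,3],"spin":0},{"offset":[0,0,7],"spin":0},{"offset":[0,0,10],"spin":0}], "grip": 0.9, "squeeze": 20}}

```text
time_s: 9.18
eef_pos: [635.3, 153.0, 339.0]
ee_rot: [-0.0, 1.0, -0.024, 0.001]
force: [-0.2, 0.2, 1.0]
grip_width: 0.899
grip_force: 0.0
```

Run:
```python
from lug import *
im,P,T,st=look(); print(st['eef_pos'],st['force'],st['grip_width'])
m=(P[...,2]>262)&(P[...,2]<285)&(P[...,0]>600)&(P[...,0]<660)&(abs(P[...,1]-153)<30)
b=P[m]; print(len(b),np.percentile(b,[1,50,99],axis=0))
```

```text
[635.3 153.  339. ] [-0.2  0.2  1. ] 0.8991863395324814
817 [[632.2 136.5 262.4]
 [639.4 154.  275.2]
 [642.8 171.6 276.8]]
```

Emit:
{"method": "send_rows", "body": {"targets": [{"offset":[-0.3,-3,0],"spin":0.01},{"offset":[-0.6,-7,0],"spin":0.03},{"offset":[-0.9,-11,0],"spin":0.05},{"offset":[-1.2,-15,0],"spin":0.07},{"offset":[-1.5,-19,0],"spin":0.09},{"offset":[-1.8,-23,0],"spin":0.11},{"offset":[-2,-27,0],"spin":0.11},{"offset":[-2.3,-31,0],"spin":0.11}]}}

```text
time_s: 9.9
eef_pos: [612.1, -158.9, 336.3]
ee_rot: [0.0, 1.0, 0.031, 0.0]
force: [0.4, 0.1, -0.3]
grip_width: 0.905
grip_force: 0.0
```

Emit:
{"method": "send_rows", "body": {"targets": [{"offset":[0,-1.1,0],"spin":0},{"offset":[0,-1.1,0],"spin":0},{"offset":[0,-1.1,0],"spin":0},{"offset":[0,-1.1,0],"spin":0}]}}

```text
time_s: 10.23
eef_pos: [612.7, -166.6, 336.3]
ee_rot: [-0.0, 1.0, 0.032, 0.0]
force: [-0.7, 0.2, 0.2]
grip_width: 0.899
grip_force: 0.0
```

```bash
cat >> lug.py <<'E'
def tops(P,cx,cy,r=22):
    m=(P[...,2]>273.5)&(P[...,2]<279)&(abs(P[...,0]-cx)<14)&(abs(P[...,1]-cy)<r+5)
    b=P[m]; print('lug top',len(b),cv2.minAreaRect(b[:,:2].astype(np.float32)),np.median(b[:,2]))
E
python3 - <<'E'
from lug import *
im,P,T,st=look(); print(st['eef_pos'],2*np.arctan2(st['ee_rot'][2],st['ee_rot'][1]),st['force'],st['grip_width'])
tops(P,613,-168); tops(P,645,-165)
tops(T+[0,0,0],0,0) if 0 else None
E
```

```text
[ 612.7 -166.6  336.3] 0.06314492177756909 [-0.7  0.2  0.2] 0.8986099893782619
lug top 629 ((613.7371215820312, -167.56924438476562), (10.748300552368164, 35.2353515625), 3.344595193862915) 275.44489579308924
lug top 693 ((645.6505737304688, -164.33108520507812), (9.954299926757812, 35.735389709472656), 3.6851086616516113) 275.3666265747331
```

Emit:
{"method": "send_rows", "body": {"targets": [{"offset":[0.1,-0.1,-3.5],"spin":0},{"offset":[0.1,-0.1,-7],"spin":0},{"offset":[0.1,-0.1,-9.9],"spin":0},{"offset":[0.1,-0.1,-9.9],"spin":0},{"offset":[0.1,-0.1,-9.9],"spin":0}]}}

```text
time_s: 10.7
eef_pos: [613.5, -167.8, 237.4]
ee_rot: [-0.0, 0.999, 0.032, -0.001]
force: [0.9, 0.2, 0.9]
grip_width: 0.898
grip_force: 0.0
```

Emit:
{"method": "send_rows", "body": {"targets": [{"offset":[0,0,0],"spin":0},{"offset":[0,0,0],"spin":0},{"offset":[0,0,0],"spin":0},{"offset":[0,0,0],"spin":0},{"offset":[0,0,0],"spin":0},{"offset":[0,0,0],"spin":0},{"offset":[0,0,0],"spin":0},{"offset":[0,0,0],"spin":0}], "grip": 0.3, "squeeze": 20}}

```text
time_s: 11.37
eef_pos: [614.0, -169.0, 238.9]
ee_rot: [0.0, 1.0, 0.031, 0.001]
force: [-0.7, 1.9, 6.0]
grip_width: 0.417
grip_force: 23.4
```

Emit:
{"method": "send_rows", "body": {"targets": [{"offset":[0,0,0],"spin":0},{"offset":[0,0,0],"spin":0},{"offset":[0,0,0.5],"spin":0},{"offset":[0,0,1],"spin":0},{"offset":[0,0,1.45],"spin":0},{"offset":[0,0,1.45],"spin":0},{"offset":[0,0,1.45],"spin":0}], "grip": 0.3, "squeeze": 50}}

```text
time_s: 11.95
eef_pos: [613.6, -169.1, 251.9]
ee_rot: [0.0, 1.0, 0.031, 0.0]
force: [-0.4, 0.0, -0.7]
grip_width: 0.41
grip_force: 49.9
```

Run:
```python
from lug import *
im,P,T,st=look(); print(st['eef_pos'],2*np.arctan2(st['ee_rot'][2],st['ee_rot'][1]),st['force'],st['grip_width'])
held(im,T,st); print(prong(T,st)[:,:4])
m=(T[...,0]<-10)&(T[...,0]>-75)&(abs(T[...,1])<9)&(T[...,2]>-22)&(T[...,2]<8); b=T[m]; print(len(b),np.percentile(b,[1,50,99],axis=0))
```

```text
[ 613.6 -169.1  251.9] 0.061729443673005036 [-0.4  0.  -0.7] 0.4099698165340254
lug row 292 [[2.3, -17.6, -35.8], [2.7, -0.1, -36.3], [2.7, 15.5, -36.2]]
lug row 298 [[-1.3, -17.8, -35.2], [-0.8, -0.1, -35.8], [-1.1, 15.8, -35.5]]
[[ 19.   -1.6   6.4  -7.1]
 [ 35.   -1.6  23.9 -13.9]
 [ 43.   -1.8   6.6  -7. ]
 [ 51.   -1.8   6.4  -7.3]
 [ 59.   -1.8   6.3  -6.8]
 [ 67.   -1.8   6.2  -6.6]]
522 [[-62.3  -4.8  -6.7]
 [-46.1  -1.1  -5.1]
 [-30.4   1.9  -2.6]]
```

Emit:
{"method": "send_rows", "body": {"targets": [{"offset":[0,0.14,0.2],"spin":0},{"offset":[0,0.14,0.2],"spin":0},{"offset":[-1.5,0.05,0.2],"spin":0},{"offset":[-3,-0.05,0.2],"spin":0},{"offset":[-5,-0.17,0.2],"spin":0},{"offset":[-7,-0.3,0.2],"spin":0},{"offset":[-9,-0.42,0.2],"spin":0},{"offset":[-11,-0.55,0.2],"spin":0}]}}

```text
time_s: 12.67
eef_pos: [502.5, -174.4, 253.6]
ee_rot: [0.0, 1.0, 0.031, -0.0]
force: [-0.8, 0.2, -0.8]
grip_width: 0.415
grip_force: 50.0
```

Emit:
{"method": "send_rows", "body": {"targets": [{"offset":[0,2.5,0],"spin":0},{"offset":[0,6,0],"spin":-0.02},{"offset":[0,10,0],"spin":-0.04},{"offset":[0,14,0],"spin":-0.06},{"offset":[0,18,0],"spin":-0.08},{"offset":[0,22,0],"spin":-0.1},{"offset":[0,26,0],"spin":-0.11},{"offset":[0,30,0],"spin":-0.11}]}}

```text
time_s: 13.33
eef_pos: [503.1, 127.5, 253.9]
ee_rot: [-0.0, 1.0, -0.024, 0.0]
force: [1.0, -0.3, -0.9]
grip_width: 0.412
grip_force: 50.3
```

Emit:
{"method": "send_rows", "body": {"targets": [{"offset":[0,2.5,0],"spin":0},{"offset":[0,3.4,0],"spin":0},{"offset":[0,3.4,0],"spin":0},{"offset":[0,3.4,0],"spin":0},{"offset":[0,3.4,0],"spin":0}]}}

```text
time_s: 13.75
eef_pos: [503.7, 158.1, 253.7]
ee_rot: [0.0, 1.0, -0.025, -0.0]
force: [-0.2, -0.5, -1.9]
grip_width: 0.415
grip_force: 50.4
```

Run:
```python
from lug import *
im,P,T,st=look(); print(st['eef_pos'],2*np.arctan2(st['ee_rot'][2],st['ee_rot'][1]),st['force'],st['grip_width'])
held(im,T,st); print(prong(T,st)[:,:4])
```

```text
[503.7 158.1 253.7] -0.049607118300092054 [-0.2 -0.5 -1.9] 0.4147876942724791
lug row 292 [[2.3, -17.5, -35.9], [2.5, -0.0, -36.1], [2.8, 15.6, -36.6]]
lug row 298 [[-1.2, -17.7, -35.4], [-0.9, -0.0, -35.8], [-1.0, 15.8, -35.7]]
[[ 43.   -1.7   6.7 -14. ]
 [ 51.   -1.7   6.5 -11.1]
 [ 59.   -1.7   6.4  -5.2]
 [ 67.   -1.7   6.3  -5. ]
 [ 75.   -1.9   6.6  -5.4]
 [ 83.   -1.9   6.6  -5.3]
 [ 91.   -1.7   6.9  -5.8]
 [ 99.   -1.6   6.7  -5.4]
 [107.   -1.6   6.6  -5.5]
 [115.   -1.6   6.5  -5.5]
 [123.   -1.6   6.3  -5.3]]
```

Emit:
{"method": "send_rows", "body": {"targets": [{"offset":[0,0.13,0.04],"spin":0},{"offset":[0,0.13,0.04],"spin":0},{"offset":[1,0.08,0.04],"spin":0},{"offset":[2,0.03,0.04],"spin":0},{"offset":[3,-0.02,0.04],"spin":0},{"offset":[4,-0.07,0.04],"spin":0},{"offset":[5,-0.12,0.04],"spin":0},{"offset":[5,-0.12,0.04],"spin":0}]}}

```text
time_s: 14.47
eef_pos: [554.7, 157.5, 253.7]
ee_rot: [0.0, 1.0, -0.025, 0.0]
force: [0.6, -0.2, -2.4]
grip_width: 0.41
grip_force: 50.4
```

Run:
```python
from lug import *
im,P,T,st=look(); print(st['eef_pos'],2*np.arctan2(st['ee_rot'][2],st['ee_rot'][1]),st['force'],st['grip_width'])
print(prong(T,st)[:,:4])
```

```text
[554.7 157.5 253.7] -0.049386522529644976 [ 0.6 -0.2 -2.4] 0.4100092443456266
[[ 19.    0.    6.4  -4.9]
 [ 27.    0.    6.3  -5.1]
 [ 35.    0.3   6.8  -5. ]
 [ 43.    0.3   6.6  -5.3]
 [ 51.    0.3   6.6  -4.8]
 [ 59.    0.2   6.4  -5.3]
 [ 67.    0.2   6.3  -5.8]
 [ 75.    0.2   6.6  -5.3]
 [ 91.    0.4   6.4  -5.6]
 [ 99.    0.1   6.8  -5.2]
 [107.    0.1   6.6  -5.5]
 [115.    0.3   6.9  -5.8]
 [123.    0.3   6.8  -5.9]]
```

Emit:
{"method": "send_rows", "body": {"targets": [{"offset":[1.2,-0.1,0],"spin":0},{"offset":[2.4,-0.16,0],"spin":0},{"offset":[3.6,-0.22,0],"spin":0},{"offset":[3.6,-0.22,0],"spin":0},{"offset":[3.6,-0.22,-0.5],"spin":0},{"offset":[3.6,-0.22,-0.9],"spin":0},{"offset":[3.6,-0.22,-1.25],"spin":0},{"offset":[3.6,-0.22,-1.25],"spin":0}]}}

```text
time_s: 15.18
eef_pos: [588.7, 156.2, 240.7]
ee_rot: [0.0, 1.0, -0.024, -0.001]
force: [-0.8, 0.5, -1.7]
grip_width: 0.416
grip_force: 50.4
```

Emit:
{"method": "send_rows", "body": {"targets": [{"offset":[0,0,-0.1],"spin":0},{"offset":[0,0,-0.1],"spin":0},{"offset":[0,0,-0.1],"spin":0}]}}

```text
time_s: 15.43
eef_pos: [589.5, 156.1, 240.8]
ee_rot: [-0.0, 1.0, -0.024, 0.0]
force: [0.1, 1.7, -2.0]
grip_width: 0.411
grip_force: 50.4
```

Emit:
{"method": "send_rows", "body": {"targets": [{"offset":[0,0,-0.1],"spin":0},{"offset":[0,0,-0.1],"spin":0},{"offset":[0,0,-0.1],"spin":0}]}}

```text
time_s: 15.68
eef_pos: [589.5, 156.1, 239.6]
ee_rot: [0.0, 1.0, -0.024, -0.0]
force: [0.1, 0.1, -0.4]
grip_width: 0.413
grip_force: 50.4
```

Emit:
{"method": "send_rows", "body": {"targets": [{"offset":[0,0,-0.06],"spin":0},{"offset":[0,0,-0.06],"spin":0},{"offset":[0,0,-0.06],"spin":0}]}}

```text
time_s: 15.93
eef_pos: [589.6, 156.1, 239.2]
ee_rot: [-0.0, 1.0, -0.024, 0.0]
force: [0.2, 0.4, -0.1]
grip_width: 0.412
grip_force: 50.6
```

Emit:
{"method": "send_rows", "body": {"targets": [{"offset":[0,0,-0.06],"spin":0},{"offset":[0,0,-0.06],"spin":0},{"offset":[0,0,-0.06],"spin":0}]}}

```text
time_s: 16.18
eef_pos: [589.6, 156.1, 238.9]
ee_rot: [-0.0, 1.0, -0.024, 0.0]
force: [-1.4, 0.5, 4.4]
grip_width: 0.415
grip_force: 51.0
```

Emit:
{"method": "send_rows", "body": {"targets": [{"offset":[0,0,0],"spin":0},{"offset":[0,0,0],"spin":0},{"offset":[0,0,0],"spin":0},{"offset":[0,0,0],"spin":0},{"offset":[0,0,0],"spin":0},{"offset":[0,0,3],"spin":0},{"offset":[0,0,7],"spin":0},{"offset":[0,0,9.7],"spin":0}], "grip": 0.9, "squeeze": 20}}

```text
time_s: 16.85
eef_pos: [589.5, 156.1, 338.5]
ee_rot: [-0.0, 1.0, -0.024, 0.001]
force: [-0.1, -0.2, 1.3]
grip_width: 0.9
grip_force: 0.0
```

Run:
```python
from lug import *
im,P,T,st=look(); print(st['eef_pos'],st['force'],st['grip_width'])
tops(P,590,156); tops(P,638,154)
```

```text
[589.5 156.1 338.5] [-0.1 -0.2  1.3] 0.8995938473851274
lug top 605 ((589.5670166015625, 157.39865112304688), (35.53932189941406, 10.618599891662598), 87.10591888427734) 275.3588803405502
lug top 713 ((637.1045532226562, 154.0406951904297), (35.27825927734375, 10.291180610656738), 88.14551544189453) 275.3945920125293
```

Emit:
{"method": "send_rows", "body": {"targets": [{"offset":[0.7,-3,0],"spin":0.01},{"offset":[1.4,-7,0],"spin":0.03},{"offset":[2.1,-11,0],"spin":0.05},{"offset":[2.8,-15,0],"spin":0.07},{"offset":[3.5,-19,0],"spin":0.09},{"offset":[4.2,-23,0],"spin":0.11},{"offset":[4.9,-27,0],"spin":0.11},{"offset":[5.6,-31,0],"spin":0.11}]}}

```text
time_s: 17.57
eef_pos: [645.5, -155.9, 335.4]
ee_rot: [-0.0, 1.0, 0.031, 0.0]
force: [0.2, 0.0, 0.1]
grip_width: 0.901
grip_force: 0.0
```

Emit:
{"method": "send_rows", "body": {"targets": [{"offset":[0,-1.2,0],"spin":0},{"offset":[0,-1.2,0],"spin":0},{"offset":[0,-1.2,0],"spin":0},{"offset":[0,-1.2,0],"spin":0}]}}

```text
time_s: 17.9
eef_pos: [645.6, -164.4, 335.7]
ee_rot: [-0.0, 1.0, 0.032, 0.0]
force: [0.4, 0.3, -0.1]
grip_width: 0.897
grip_force: 0.0
```

Run:
```python
from lug import *
im,P,T,st=look(); print(st['eef_pos'],2*np.arctan2(st['ee_rot'][2],st['ee_rot'][1]),st['force'],st['grip_width'])
tops(P,645,-165)
```

```text
[ 645.6 -164.4  335.7] 0.06321098873748479 [ 0.4  0.3 -0.1] 0.8968842510732359
lug top 607 ((645.8458251953125, -164.27793884277344), (10.15645980834961, 35.712066650390625), 3.8411972522735596) 275.3923968639066
```

Emit:
{"method": "send_rows", "body": {"targets": [{"offset":[0,0,-3.5],"spin":0},{"offset":[0,0,-7],"spin":0},{"offset":[0,0,-9.9],"spin":0},{"offset":[0,0,-9.9],"spin":0},{"offset":[0,0,-9.9],"spin":0}]}}

```text
time_s: 18.37
eef_pos: [645.4, -164.7, 236.7]
ee_rot: [-0.0, 0.999, 0.032, -0.001]
force: [-0.5, -0.4, 0.1]
grip_width: 0.901
grip_force: 0.0
```

Emit:
{"method": "send_rows", "body": {"targets": [{"offset":[0,0,0],"spin":0},{"offset":[0,0,0],"spin":0},{"offset":[0,0,0],"spin":0},{"offset":[0,0,0],"spin":0},{"offset":[0,0,0],"spin":0},{"offset":[0,0,0],"spin":0},{"offset":[0,0,0],"spin":0},{"offset":[0,0,0],"spin":0}], "grip": 0.3, "squeeze": 20}}

```text
time_s: 19.03
eef_pos: [646.0, -166.2, 238.1]
ee_rot: [0.001, 1.0, 0.031, 0.001]
force: [0.2, 0.2, 6.0]
grip_width: 0.418
grip_force: 24.1
```

Emit:
{"method": "send_rows", "body": {"targets": [{"offset":[0,0,0],"spin":0},{"offset":[0,0,0],"spin":0},{"offset":[0,0,0.5],"spin":0},{"offset":[0,0,1],"spin":0},{"offset":[0,0,1.45],"spin":0},{"offset":[0,0,1.45],"spin":0},{"offset":[0,0,1.45],"spin":0}], "grip": 0.3, "squeeze": 50}}

```text
time_s: 19.62
eef_pos: [645.5, -165.9, 251.0]
ee_rot: [0.0, 1.0, 0.031, 0.0]
force: [-0.2, -0.6, -1.7]
grip_width: 0.412
grip_force: 49.9
```

Run:
```python
from lug import *
im,P,T,st=look(); print(st['eef_pos'],2*np.arctan2(st['ee_rot'][2],st['ee_rot'][1]),st['force'],st['grip_width'])
held(im,T,st); print(prong(T,st)[:,:4])
m=(T[...,0]<-10)&(T[...,0]>-75)&(abs(T[...,1])<9)&(T[...,2]>-22)&(T[...,2]<8); b=T[m]; print(len(b),np.percentile(b,[1,50,99],axis=0))
```

```text
[ 645.5 -165.9  251. ] 0.06179993564104953 [-0.2 -0.6 -1.7] 0.4119694076983475
lug row 292 [[3.0, -17.4, -36.7], [2.9, -0.1, -36.6], [2.8, 15.5, -36.4]]
lug row 298 [[-0.5, -17.7, -36.3], [0.3, -0.1, -37.2], [0.6, 15.4, -37.6]]
[[ 19.   -0.6   6.3  -8. ]
 [ 27.   -0.6   6.2  -7.9]
 [ 67.   -0.5  23.9 -13.7]]
499 [[-61.6  -3.6  -7.5]
 [-45.8  -0.5  -6. ]
 [-31.    3.1  -3.2]]
```

Emit:
{"method": "send_rows", "body": {"targets": [{"offset":[0,0.04,0.22],"spin":0},{"offset":[0,0.04,0.22],"spin":0},{"offset":[-2,-0.09,0.22],"spin":0},{"offset":[-4,-0.21,0.22],"spin":0},{"offset":[-6,-0.33,0.22],"spin":0},{"offset":[-8.5,-0.49,0.22],"spin":0},{"offset":[-11,-0.64,0.22],"spin":0},{"offset":[-14.5,-0.86,0.22],"spin":0}]}}

```text
time_s: 20.33
eef_pos: [499.9, -174.3, 252.8]
ee_rot: [0.0, 1.0, 0.031, 0.0]
force: [-0.3, -1.0, -0.8]
grip_width: 0.411
grip_force: 50.2
```

Emit:
{"method": "send_rows", "body": {"targets": [{"offset":[-2,3,0],"spin":0.03},{"offset":[-4,6,0],"spin":0.06},{"offset":[-6,9,0],"spin":0.09},{"offset":[-8,12,0],"spin":0.12},{"offset":[-10,15,0],"spin":0.15},{"offset":[-12,18,0],"spin":0.18},{"offset":[-14,21,0],"spin":0.18},{"offset":[-14.8,22.5,0],"spin":0.18}]}}

```text
time_s: 21.0
eef_pos: [350.2, 52.7, 253.3]
ee_rot: [-0.0, 0.993, 0.121, 0.0]
force: [1.6, -1.3, -0.7]
grip_width: 0.41
grip_force: 50.6
```

Emit:
{"method": "send_rows", "body": {"targets": [{"offset":[0,0,0],"spin":0},{"offset":[0,0,0],"spin":0},{"offset":[0,0,0],"spin":0},{"offset":[0,0,0],"spin":0}]}}

```text
time_s: 21.33
eef_pos: [352.9, 49.8, 253.1]
ee_rot: [0.0, 0.993, 0.12, -0.0]
force: [-0.3, -0.7, -1.6]
grip_width: 0.412
grip_force: 50.6
```

Run:
```python
from lug import *
im,P,T,st=look('w4.png'); print(st['eef_pos'],2*np.arctan2(st['ee_rot'][2],st['ee_rot'][1]),st['force'],st['grip_width'])
held(im,T,st)
c=np.array([450,50]); near=(np.hypot(P[...,0]-c[0],P[...,1]-c[1])<75)
for lo,hi in((40,52),(6,18)):
    m=near&(P[...,2]>lo)&(P[...,2]<hi); b=P[m]; print(lo,len(b),np.median(b[:,2]),b.mean(0),cv2.minAreaRect(b[:,:2].astype(np.float32)))
np.savez('w4.npz',P=P,T=T)
for x in ctrl.place_of('wrist','groove')[:2]: print(x,at_z('wrist',x['uv'],12,st))
```

```text
[352.9  49.8 253.1] 0.24077822741156107 [-0.3 -0.7 -1.6] 0.4115490775893169
lug row 292 [[3.8, -17.4, -37.6], [3.3, -0.2, -36.9], [3.7, 15.2, -37.4]]
lug row 298 [[0.1, -17.7, -36.9], [0.3, -0.2, -37.1], [1.6, 15.2, -38.7]]
40 1381 44.711333210454086 [452.7  50.3  44.3] ((451.931884765625, 50.44892883300781), (36.566471099853516, 106.15971374511719), 13.81113052368164)
6 854 10.416809273133936 [451.1  49.9   9.8] ((451.65966796875, 50.86080551147461), (66.59343719482422, 106.29698944091797), 13.803927421569824)
{'uv': [335.2, 85.5], 'conf': 0.7} [457.3  52.9  12. ]
```

View pics/w4.png

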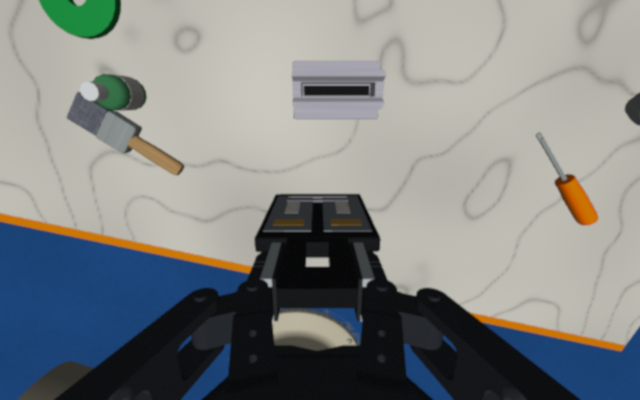

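Run:
```python
import numpy as np
np.set_printoptions(precision=1,suppress=True,linewidth=160)
f=np.load('w4.npz');T=f['T'];P=f['P']
for c in(315,338,362):
    print(c); print(np.array([[r,*T[r,c],P[r,c,2]] for r in range(58,122,2)]))
r=90; print(np.array([[c,T[r,c,0],T[r,c,1],P[r,c,2]] for c in range(286,390,3)]))
```

```text
315
[[ 58.  134.8  -3.3 253.7  -0.6]
 [ 60.  132.3  -3.3 251.8   1.3]
 [ 62.  129.4  -3.3 247.1   6. ]
 [ 64.  127.3  -3.3 248.4   4.7]
 [ 66.  125.1  -3.3 248.4   4.7]
 [ 68.  122.8  -3.3 248.4   4.7]
 [ 70.  117.4  -3.1 218.   35.1]
 [ 72.  114.4  -3.  209.4  43.7]
 [ 74.  112.3  -3.  208.8  44.3]
 [ 76.  110.   -3.  206.4  46.7]
 [ 78.  108.3  -3.  210.7  42.3]
 [ 80.  106.6  -3.1 215.6  37.5]
 [ 82.  104.5  -3.1 216.4  36.7]
 [ 84.  104.3  -3.3 248.8   4.3]
 [ 86.  101.7  -3.3 243.8   9.2]
 [ 88.   99.2  -3.3 242.2  10.9]
 [ 90.   96.9  -3.3 241.4  11.6]
 [ 92.   94.6  -3.3 243.3   9.8]
 [ 94.   92.2  -3.3 243.1  10. ]
 [ 96.   89.9  -3.3 247.7   5.4]
 [ 98.   87.   -3.1 217.6  35.5]
 [100.   84.7  -3.1 212.3  40.8]
 [102.   82.4  -3.1 206.2  46.9]
 [104.   80.2  -3.1 207.2  45.9]
 [106.   78.   -3.1 209.2  43.9]
 [108.   75.7  -3.2 218.4  34.7]
 [110.   72.8  -3.4 247.6   5.5]
 [112.   70.3  -3.4 249.3   3.8]
 [114.   67.9  -3.4 246.7   6.4]
 [116.   65.3  -3.4 247.2   5.9]
 [118.   62.9  -3.4 246.4   6.6]
 [120.   60.   -3.4 252.8   0.3]]
338
[[ 58.  134.7  25.4 252.5   0.6]
 [
[... 2328 characters left out ...]
313.   96.9  -5.8  10.3]
 [316.   96.9  -2.   11.1]
 [319.   96.9   1.7   9.7]
 [322.   96.9   5.5  10.6]
 [325.   96.9   9.3  10.7]
 [328.   96.9  13.   10.8]
 [331.   97.   16.9   9.2]
 [334.   96.9  20.6  10.8]
 [337.   96.9  24.3  10.6]
 [340.   96.9  28.1  11.1]
 [343.   96.9  31.9  10.8]
 [346.   96.9  35.6  10.9]
 [349.   96.9  39.3  11.7]
 [352.   96.8  43.   12.2]
 [355.   96.9  46.9  10.6]
 [358.   96.9  50.6  11.6]
 [361.   96.9  54.3  11.4]
 [364.   96.9  58.2  10.7]
 [367.   96.8  61.7  12.5]
 [370.   96.9  65.9   9.8]
 [373.   96.   65.8  31.1]
 [376.   95.6  67.5  40.5]
 [379.   95.7  71.6  37.7]
 [382.   95.7  74.9  38.3]
 [385.   97.4  87.1  -0.6]
 [388.   97.3  90.7   0.7]]
```

Run:
```python
import numpy as np
np.set_printoptions(precision=1,suppress=True,linewidth=160)
f=np.load('w4.npz');T=f['T']
for c in(275,300,340):
    print(c); print(np.array([[r,*T[r,c]] for r in range(190,312,4)]))
print(np.array([[c,*T[197,c],*T[232,c]] for c in range(254,384,5)]))
```

```text
275
[[190.  -36.9 -61.  252. ]
 [194.  -43.3 -61.5 253.4]
 [198.    4.2 -36.5  90.3]
 [202.    5.  -34.7  77.6]
 [206.    5.4 -33.2  66.8]
 [210.    5.3 -32.   58.3]
 [214.    4.8 -31.1  51.4]
 [218.    4.7 -30.   43.9]
 [222.    5.4 -28.8  35.2]
 [226.    5.2 -27.9  29. ]
 [230.    5.2 -27.1  22.9]
 [234.    4.5 -26.5  18.5]
 [238.    4.7 -25.7  12.7]
 [242.    2.4 -25.7  11.9]
 [246.   10.4 -22.5  -8.3]
 [250.   10.  -22.  -11.9]
 [254.   10.3 -21.3 -16.6]
 [258.   10.  -20.9 -19.8]
 [262.   10.  -20.4 -23.4]
 [266.   10.1 -19.9 -27.2]
 [270.   10.1 -19.4 -30.5]
 [274.   10.1 -19.  -33.6]
 [278.   10.4 -18.5 -37.1]
 [282.    8.8 -18.5 -37.6]
 [286.    6.3 -18.7 -36.9]
 [290.    4.9 -18.6 -37.7]
 [294.    2.9 -18.7 -37.8]
 [298.    1.2 -18.7 -38.3]
 [302.   -0.9 -18.8 -38.2]
 [306.   -3.4 -19.  -37.6]
 [310.   -6.5 -19.3 -36.5]]
300
[[ 190.   -36.9  -25.1  252.2]
 [ 194.   -43.3  -25.3  253.3]
 [ 198.     4.8  -15.1   88.3]
 [ 202.     4.7  -14.5   78.2]
 [ 206.     5.   -13.9   67.9]
 [ 210.     5.3  -13.4   58.3]
 [ 214.     4.8  -13.    51.5]
 [ 218.     5.2  -12.5   42.7]
 [ 222
[... 2326 characters left out ...]
1    4.8   -2.6   20.8]
 [ 319.     5.2    1.    90.1    4.9    0.5   20.6]
 [ 324.     5.6    5.2   88.8    4.8    3.7   20.9]
 [ 329.     5.5    9.5   88.9    4.6    6.8   21.1]
 [ 334.     5.4   13.7   89.4    4.3    9.9   21.9]
 [ 339.     5.7   17.9   88.6    4.3   13.1   21.9]
 [ 344.     5.6   22.2   88.9    4.6   16.1   21.2]
 [ 349.     5.2   26.5   90.     4.    19.4   22.4]
 [ 354.     5.4   30.7   89.3    4.8   22.3   20.7]
 [ 359.     4.8   35.2   91.2    4.5   25.5   21.4]
 [ 364.   -47.7   67.4  253.     4.7   28.6   21. ]
 [ 369.   -47.7   74.7  253.     5.6   31.3   19.1]
 [ 374.   -47.2   81.6  251.4    4.9   34.7   20.7]
 [ 379.   -47.3   88.9  251.8 -103.6   93.1  253.6]]
```

Emit:
{"method": "send_rows", "body": {"targets": [{"offset":[2.5,0,0],"spin":0},{"offset":[5,0,0],"spin":0},{"offset":[7.5,-0.1,-1],"spin":0},{"offset":[9.6,-0.1,-3],"spin":0},{"offset":[9.95,-0.1,-5.5],"spin":0},{"offset":[9.95,-0.1,-8],"spin":0},{"offset":[9.95,-0.1,-9],"spin":0},{"offset":[9.95,-0.1,-9],"spin":0}]}}

```text
time_s: 22.1
eef_pos: [451.0, 49.2, 160.6]
ee_rot: [-0.001, 0.993, 0.12, -0.003]
force: [-0.6, -0.3, -0.9]
grip_width: 0.419
grip_force: 50.5
```

Emit:
{"method": "send_rows", "body": {"targets": [{"offset":[0,0,0],"spin":0},{"offset":[0,0,0],"spin":0},{"offset":[0,0,0],"spin":0}]}}

```text
time_s: 22.35
eef_pos: [452.6, 49.3, 164.2]
ee_rot: [0.0, 0.993, 0.12, 0.001]
force: [0.5, 0.2, -1.0]
grip_width: 0.416
grip_force: 50.5
```

Run:
```python
from lug import *
im,P,T,st=look('w5.png'); print(st['eef_pos'],2*np.arctan2(st['ee_rot'][2],st['ee_rot'][1]),st['force'],st['grip_width'])
for c in(300,319,340): print(c,'\n',np.array([[r,*T[r,c],P[r,c,2]] for r in range(156,212,3)]))
for r in(172,180,188):
    k=(P[r,:,2]>38); cs=np.where(k[150:500])[0]+150
    print(r,'cradle y',T[r,cs[0]],T[r,cs[-1]])
```

```text
[452.6  49.3 164.2] 0.24156126143862408 [ 0.5  0.2 -1. ] 0.41585638252245727
300 
 [[156.   28.4 -18.6 158.2   6. ]
 [159.   25.1 -18.7 158.9   5.3]
 [162.   21.8 -18.8 159.    5.2]
 [165.   21.4 -18.  145.2  19. ]
 [168.   21.4 -17.2 131.1  33.1]
 [171.   19.  -17.1 128.5  35.7]
 [174.   18.  -16.6 120.3  43.9]
 [177.   15.5 -16.6 119.   45.2]
 [180.   12.2 -16.8 120.4  43.7]
 [183.    0.2 -18.9 153.8  10.3]
 [186.   -2.7 -18.8 152.4  11.7]
 [189.   -6.1 -18.9 152.6  11.5]
 [192.   -8.7 -18.8 149.9  14.2]
 [195.    4.3 -15.7  98.3  65.9]
 [198.    4.7 -15.1  88.9  75.3]
 [201.    5.5 -14.5  78.6  85.5]
 [204.    5.2 -14.2  72.1  92.1]
 [207.    5.3 -13.7  64.7  99.5]
 [210.    5.3 -13.4  58.2 106. ]]
319 
 [[156.   28.2   1.4 159.3   4.9]
 [159.   24.9   1.4 159.8   4.4]
 [162.   21.8   1.4 159.3   4.9]
 [165.   21.5   1.3 145.1  19.1]
 [168.   21.8   1.2 129.   35.2]
 [171.   18.8   1.2 129.6  34.6]
 [174.   18.3   1.1 119.1  45.1]
 [177.   15.5   1.2 118.9  45.3]
 [180.   12.5   1.2 119.2  44.9]
 [183.    0.1   1.4 154.2   9.9]
 [186.   -3.    1.4 153.4  10.7]
 [189.   -6.5   1.4 
[... 352 characters left out ...]
165.   21.6  22.6 144.5  19.7]
 [168.   21.7  21.5 129.6  34.6]
 [171.   18.7  21.6 130.1  34.1]
 [174.   18.2  20.8 119.7  44.5]
 [177.   15.1  20.9 120.4  43.8]
 [180.   12.1  21.  120.7  43.5]
 [183.    0.7  23.7 152.   12.2]
 [186.   -2.7  23.8 152.2  12. ]
 [189.   -6.5  24.  154.   10.1]
 [192.   -8.7  23.8 150.2  14. ]
 [195.    4.3  19.5  98.3  65.9]
 [198.    5.   18.7  87.8  76.3]
 [201.    5.1  18.1  79.8  84.3]
 [204.    5.5  17.4  71.2  93. ]
 [207.    5.5  16.9  64.2 100. ]
 [210.    5.1  16.5  59.  105.2]]
172 cradle y [  80.4   -0.7 -141.5] [  80.4   -0.7 -141.5]
180 cradle y [ 12.3 -53.5 119.9] [  80.4   -0.7 -141.5]
188 cradle y [  80.4   -0.7 -141.5] [  80.4   -0.7 -141.5]
```

View pics/w5.png

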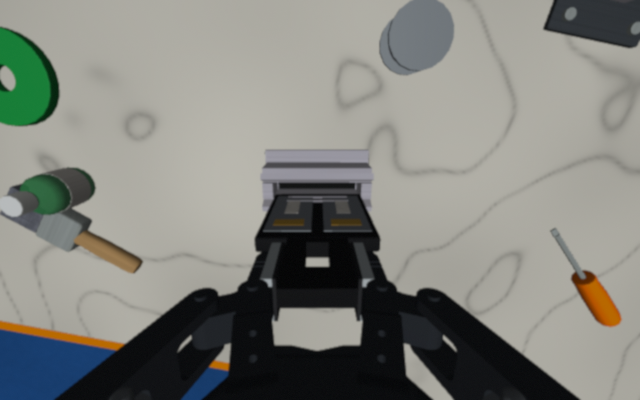

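Emit:
{"method": "send_rows", "body": {"targets": [{"offset":[0.03,0,-0.8],"spin":0},{"offset":[0.03,0,-1.6],"spin":0},{"offset":[0.03,0,-2.3],"spin":0},{"offset":[0.03,0,-3],"spin":0},{"offset":[0.03,0,-3.6],"spin":0},{"offset":[0.03,0,-4.2],"spin":0},{"offset":[0.03,0,-4.2],"spin":0}]}}

```text
time_s: 22.98
eef_pos: [451.7, 49.6, 119.8]
ee_rot: [-0.0, 0.993, 0.121, -0.001]
force: [-0.9, 0.2, -2.2]
grip_width: 0.413
grip_force: 50.6
```

Emit:
{"method": "send_rows", "body": {"targets": [{"offset":[0,0,-0.2],"spin":0},{"offset":[0,0,-0.4],"spin":0},{"offset":[0,0,-0.5],"spin":0},{"offset":[0,0,-0.5],"spin":0}]}}

```text
time_s: 23.32
eef_pos: [452.3, 49.5, 116.0]
ee_rot: [-0.0, 0.993, 0.121, 0.0]
force: [-0.2, 0.4, -1.5]
grip_width: 0.417
grip_force: 50.6
```

Emit:
{"method": "send_rows", "body": {"targets": [{"offset":[0,0,-0.1],"spin":0},{"offset":[0,0,-0.2],"spin":0},{"offset":[0,0,-0.25],"spin":0},{"offset":[0,0,-0.25],"spin":0}]}}

```text
time_s: 23.65
eef_pos: [452.3, 49.5, 113.5]
ee_rot: [-0.0, 0.993, 0.121, 0.0]
force: [-0.2, -0.3, -1.2]
grip_width: 0.412
grip_force: 50.6
```

Emit:
{"method": "send_rows", "body": {"targets": [{"offset":[0,0,-0.1],"spin":0},{"offset":[0,0,-0.1],"spin":0},{"offset":[0,0,-0.1],"spin":0}]}}

```text
time_s: 23.9
eef_pos: [452.4, 49.5, 112.7]
ee_rot: [0.0, 0.993, 0.121, 0.0]
force: [-0.2, -0.9, 0.3]
grip_width: 0.413
grip_force: 50.6
```

Emit:
{"method": "send_rows", "body": {"targets": [{"offset":[0,0,-0.1],"spin":0},{"offset":[0,0,-0.1],"spin":0},{"offset":[0,0,-0.1],"spin":0}]}}

```text
time_s: 24.15
eef_pos: [452.4, 49.5, 111.7]
ee_rot: [0.0, 0.993, 0.121, 0.0]
force: [-0.1, 0.1, 0.7]
grip_width: 0.416
grip_force: 50.7
```

Emit:
{"method": "send_rows", "body": {"targets": [{"offset":[0,0,0],"spin":0},{"offset":[0,0,0],"spin":0},{"offset":[0,0,0],"spin":0},{"offset":[0,0,0],"spin":0},{"offset":[0,0,0],"spin":0},{"offset":[0,0,3],"spin":0},{"offset":[0,0,7],"spin":0},{"offset":[0,0,10],"spin":0}], "grip": 0.9, "squeeze": 20}}

```text
time_s: 24.82
eef_pos: [452.4, 49.5, 213.9]
ee_rot: [0.0, 0.993, 0.121, 0.0]
force: [0.9, -1.4, 1.0]
grip_width: 0.9
grip_force: 0.0
```

Emit:
{"method": "send_rows", "body": {"targets": [{"offset":[0,0,0],"spin":0},{"offset":[0,0,0],"spin":0},{"offset":[0,0,0],"spin":0}]}}

```text
time_s: 25.07
eef_pos: [451.9, 49.5, 210.8]
ee_rot: [-0.0, 0.993, 0.121, -0.001]
force: [0.5, 0.2, -1.0]
grip_width: 0.899
grip_force: 0.0
```

Run:
```python
from lug import *
im,P,T,st=look('w6.png'); print(st['eef_pos'],st['force'],st['grip_width'])
m=(P[...,2]>140)&(P[...,2]<165)&(np.hypot(P[...,0]-452,P[...,1]-49.5)<30); b=P[m]
print(len(b),np.median(b[:,2]),cv2.minAreaRect(b[:,:2].astype(np.float32)))
snap('side','side1.png'); im,d,_=snap('top','top1.png')
Q=cloud('top',d); 
for cx,cy in((590,157),(638,155)): tops(Q,cx,cy)
```

```text
[451.9  49.5 210.8] [ 0.5  0.2 -1. ] 0.8987221791307816
776 148.8927261474322 ((451.69000244140625, 49.994537353515625), (10.900296211242676, 35.891326904296875), 13.87014102935791)
lug top 80 ((587.8212280273438, 157.51634216308594), (36.61081314086914, 10.379335403442383), 84.60150909423828) 275.66049943373497
lug top 72 ((634.9223022460938, 154.3416748046875), (9.073195457458496, 35.89994812011719), 0.11366637051105499) 275.61945566856383
```

View pics/side1.png

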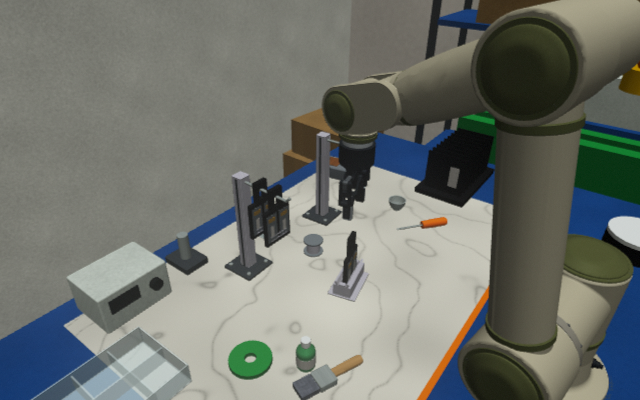

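The side picture shows two carriers hanging on the spare hook (about 255–290, 180–245) and the third standing upright in the cradle (about 348, 260). The gripper is clear.

```bash
python3 -c "
from rig import ctrl
print(ctrl.finish_job())"
```

```text
the job is handed in; nothing more can be done
None
```

The front two carriers hang on the spare hook and the rearmost stands upright, fully down in the cradle groove. The job was handed in at about 25 s, and no force reading exceeded about 7 N.

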